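Fit the capped strainer top on the drinks shaker, then pull the cap alone

TASK

The iced tea in the little shaker tin is ready to be strained into the glass: take the strainer top by its wide collar so that its cap rides along, and lower the two together, without letting them drop, onto the mouth of the tin until the collar sits fully home on the rim. Then let go of the collar, pull only the cap straight up off the strainer, leaving the strainer undisturbed in the standing tin, and finish still holding the cap, mouth down and still, about 10 cm above its seat and straight over the strainer. Do not take the cap off before the strainer is seated, leave the tin standing where it is (a small nudge is fine), and do not disturb the tumbler, canister, salt shaker or teaspoon.

Things in the scene. Friction and masses are not known exactly. Their poses are not given: they have to be found in the camera images.
- shaker_tin: Open conical steel tin of a small drinks shaker, 105 mm tall, upright, loose, 0.26 to 0.5 kg. Outside 47 mm wide at the foot, 62 mm at the rim; wall 2.5 mm: mouth 57 mm inside, 55 mm 16 mm below the rim. Origin: centre of its underside; z up the axis.
- tin_rim (a point): Centre of the tin's mouth, level with the top of its rim (105 mm above the tin's origin).
- strainer_top: Round steel inner lid, 0.14-0.19 kg. By height above its origin: tapered plug 0-16 mm (44 to 53 mm wide; fits the tin's mouth with 2 mm all round), straight collar 16-38 mm (66 mm wide; grip it from above, tips above its underside, as the tin's rim is only 4 mm narrower), sloping shoulder 38-48 mm, neck 48-68 mm (30 mm wide, under the cap). Starts on its plug. Origin: plug's underside; z up.
- collar_seat (a point): Centre of the underside of the strainer's collar, 16 mm above the strainer's origin; meets tin_rim when fully home (the strainer's origin is then 89 mm above the tin's).
- cap_seat (a point): On the strainer's axis at the foot of its neck, 48 mm above the strainer's origin, where the cap's rim rests.
- cap: Steel outer lid, a plain inverted cup: 39 mm wide outside, 33.5 mm inside, 26 mm tall, 22 mm deep, 40 g, loose. Sits loosely over the strainer's neck, rim on the shoulder; lifting it lifts nothing else. Its top is 163 mm above the worktop once the strainer is home in the tin. Grip its side from above. Origin: centre of its open lower rim; z up.
- tumbler: Clear glass tumbler, 81 mm wide, 93 mm tall, loose; bystander. Origin: centre of its underside.
- canister: Grey lidded canister, 90 mm wide, 125 mm tall, loose; bystander. Origin: centre of its underside.
- salt_shaker: Glass salt shaker with a grey top, 44 mm wide, 90 mm tall, loose; bystander. Origin: centre of its underside.
- teaspoon: Steel teaspoon lying flat, 139 mm long, 30 mm wide, 10 mm high, loose; bystander. Origin: centre of its underside, x along its length.
Not all that is in view belongs to the job. What is shaped like the strainer_top but turquoise is not meant.

How it is judged:
On the way, in this order (a step that is already met when the one before it is completed fails the run):
1. the strainer top is fully home on the tin with its cap still on it (z of collar_seat in the frame of tin_rim between -0.0025 and 0.0025 m and horizontal distance between collar_seat and tin_rim below 0.004 m and angle between the z axis of strainer_top and the z axis of shaker_tin, either way round below 0.06 rad and z of cap in the frame of cap_seat below 0.004 m and distance between cap and cap_seat below 0.006 m), for 0.2 s.
2. the cap alone is pulled clear of the neck, the strainer staying home (z of collar_seat in the frame of tin_rim between -0.0025 and 0.0025 m and horizontal distance between collar_seat and tin_rim below 0.004 m and angle between the z axis of strainer_top and the z axis of shaker_tin, either way round below 0.06 rad and z of cap in the frame of cap_seat above 0.022 m), for 0.1 s.
At the end, for the whole second after the job is handed in: Strainer home on the tin: 2.5 mm in height, 4 mm off centre, 0.06 rad; tin upright, within 30 mm of its start. Cap held by the fingers alone, still, mouth down (0.3 rad), 60 to 160 mm above its seat, within 40 mm of the strainer's axis; robot touches neither strainer nor tin (z of collar_seat in the frame of tin_rim between -0.0025 and 0.0025 m and horizontal distance between collar_seat and tin_rim below 0.004 m and angle between the z axis of strainer_top and the z axis of shaker_tin, either way round below 0.06 rad and angle between shaker_tin's own z axis and vertical below 0.05 rad and height (world z) of shaker_tin below 0.004 m and distance of shaker_tin from where it was at the start of the episode below 0.03 m and z of cap in the frame of cap_seat between 0.06 and 0.16 m and horizontal distance between cap and cap_seat below 0.04 m and angle between cap's own z axis and vertical below 0.3 rad and linear speed of cap below 0.03 m/s and contact force between the fingers and cap above 0.5 N and contact force between each of cap, the arm and strainer_top below 0.1 N and contact force between the arm and shaker_tin below 0.1 N); the arm keeps its last pose, push and grip.
It fails at once if the cap came off the strainer (8 mm) while the strainer was not home in the tin (distance between cap and cap_seat above 0.008 m and not (z of collar_seat in the frame of tin_rim between -0.0025 and 0.0025 m and horizontal distance between collar_seat and tin_rim below 0.004 m and angle between the z axis of strainer_top and the z axis of shaker_tin, either way round below 0.06 rad)).
It fails at once if the strainer top was let go in the air, more than 10 mm above its seat (height (world z) of strainer_top above 0.02 m and z of collar_seat in the frame of tin_rim above 0.01 m and contact force between the fingers and strainer_top below 0.05 N).
It fails at once if the tin was tipped (0.35 rad) or shoved more than 40 mm (angle between shaker_tin's own z axis and vertical above 0.35 rad or distance of shaker_tin from where it was at the start of the episode above 0.04 m).
It fails at once if a bystander was disturbed (moved 20 mm) (distance of any of tumbler, canister, salt_shaker, teaspoon from where it was at the start of the episode above 0.02 m).
It also fails if it takes over 58 s, if anything falls off the work surface, if the arm or the gripper's body presses on something with over 40 N, if the wrist force passes 120 N, or if a joint passes its speed limit or range.

ROBOT

A 6-joint arm with a two-finger parallel gripper is mounted at the origin on a cart in front of the work surface, level with it; the furniture and walls round the work are solid. World frame = base frame: x ahead of the robot, y to its left, z up, the work surface at z = 0. Lengths are in m, angles in rad, forces in N, time in s.
With the tool pointing down it reaches from about 0.325 to 0.9 m from the base axis. Payload 6.1 kg.
Tool frame: the origin (TCP) lies midway between the tips of the shut fingers; the grasp point (between the pads) lies 19 mm behind it; z points along the fingers, y is the line along which they close (so a half turn about z gives the same grasp; the last joint's range is limited). The gripper opens to 87 mm and grips with 3 to 60 N. Pads are 19 mm wide; open, the fingers measure 117 mm over their backs; the gripper's body (75 mm by 190 mm) begins 51 mm behind the grasp point.
Start: joints at [-1.423, 0.22, 1.526, -0, 1.395, -0.126], TCP at [0.169, -0.602, 0.223] pointing down, gripper open.
Joint ranges: [-2.98, 2.98], [-0.91, 2.08], [0.09, 2.57], [-1.24, 4.39], [0.2, 2.65], [-2.68, 2.68]. Speed limits (rad/s): [2.57, 2.57, 3.01, 3.14, 3.14, 3.14].

INTERFACE

Orientations are given as [roll, pitch, yaw] about the fixed x, y, z axes, in that order (R = Rz(yaw) Ry(pitch) Rx(roll)).
In Python, from workcell import r gives the robot as it stands.
- The arm moves only by the tool apply_moves, never from a script. Its argument "deltas" is a list that holds one entry, the list of rows, each a list of 7 numbers: the shift along the tool's x, y, z in mm, then the turn, a rotation vector about the tool's x, y, z in rad, then the opening, from 0 (shut) to 1 (fully open). In form: [[[x, y, z, rx, ry, rz, fingers], ...]]. A call has 1 to 20 rows; each row shifts and turns the commanded pose from where the row before left it, along the tool's axes as they then stand; what a row does not reach is not made up. A row lasts 1/8 s, in which the tool goes at most 62.5 mm and 10.7 degrees, less where a joint would pass 70% of its speed; a pose out of reach is approached as far as the arm can. A call is refused whole if a number of a shift passes 62.5 or a number of a turn 0.188, either way. A call with a gripper value outside its range is refused whole. The fingers move at their own pace and stop on an object; the grip force is fixed at half the most. Time passes only in rows, so rows that do not move let the fingers close. It gives the time, the measured TCP pose, the force, the opening and the grip force at its end, in the units of the state.
- r.state(): the state, without advancing time (a new reading comes with each control period).
- r.capture(name): name is "scene" or "top" or "wrist"; returns the picture (480x640x3 uint8, red, green, blue); there is no depth.
- r.camera_info(name): a dict with "intrinsics" (3x3 intrinsics, pixels), "k1" (the pictures are not rectified: a ray, as slopes to the right and down, at radius r is drawn at 1 + k1 r^2 times it, then the intrinsics apply), "view" (4x4, takes a point from world to camera coordinates); the wrist camera has in their place "tool_from_camera" (4x4, takes a point from camera to tool coordinates, whose origin is the TCP and whose axes are the flange's). Camera axes: x right, y down, z forward; pixel columns grow to the right and rows downward; lengths in m; the calibration is good to about 2 mm. A picture is of the moment at which its call begins: read the wrist's pose just before it. camera_info takes no time and is no camera call.
- r.sign_off(): hands the job in; it is judged then, once.
The state is a dict: "clock": time; "joints": joint angles; "joint_velocities": joint speeds; "joint_torque": joint torques, N m; "tcp_pos": TCP position; "tool_rot": TCP orientation; "wrist_force": force on the tool from outside, world axes, zero at the start; "ft_torque": the same for the moment, N m; "gripper_width": finger opening in m; "finger_force": force on a finger pad.
Only numpy, scipy, OpenCV 4.12 (cv2) and the standard library are available. Lean on these libraries where they do the work, as an engineer would, in place of code of your own. Each camera call takes 0.05 s, during which the arm holds its last target. There are 200 camera calls.

## Working session

There is one attempt and no reset: what is moved stays moved. The work goes in short steps, Python scripts to look and compute and a tool call to move; the robot and the scene stay as the last step left them, time stands still between calls to the robot, and variables do not carry over. Pictures are saved under pics/ and viewed, at most 10 in all, crops included, and the job is handed in when it is done.

Besides the shell and the picture viewer there is one more tool, called after "Emit:" as name(argument=value, ...), one argument or row to a line, values as JSON. apply_moves: Moves the arm, as the interface text tells. Its arguments: {"type":"object","properties":{"deltas":{"type":"array"}},"required":["deltas"]}

```bash
mkdir -p pics
cat > h.py <<'E'
import numpy as np, cv2
from scipy.spatial.transform import Rotation as R
from workcell import r
def grab(n,f):
    s=r.state(); im=r.capture(n); cv2.imwrite(f'pics/{f}.png',im[...,::-1]); return s,im
def cam(n,s=None):
    i=r.camera_info(n); K=np.array(i['intrinsics']); k1=i['k1']
    if n=='wrist':
        T=np.eye(4); T[:3,:3]=R.from_euler('xyz',s['tool_rot']).as_matrix(); T[:3,3]=s['tcp_pos']
        C=T@np.array(i['tool_from_camera'])
    else: C=np.linalg.inv(np.array(i['view']))
    return K,k1,C
def ray(c,uv):
    K,k1,C=c; d=np.linalg.solve(K,[uv[0],uv[1],1.])[:2]; p=d.copy()
    for _ in range(30): p=d/(1+k1*(p@p))
    return C[:3,3],C[:3,:3]@np.array([p[0],p[1],1])
def onz(c,uv,z):
    o,d=ray(c,uv); return o+d*(z-o[2])/d[2]
def proj(c,P):
    K,k1,C=c; q=np.linalg.inv(C)@np.append(P,1); p=q[:2]/q[2]; p=p*(1+k1*(p@p)); return (K@np.append(p,1))[:2]
E
python3 - <<'E'
from h import *
s,_=grab('scene','s0'); s,_=grab('top','t0'); print(s)
for n in('scene','top','wrist'):
    print(n,r.camera_info(n))
E
```

```text
{'clock': 0.05, 'joints': array([-1.42307184e+00,  2.21216441e-01,  1.52759922e+00, -1.02690524e-05,
        1.39469340e+00, -1.26073596e-01]), 'joint_velocities': array([-0.00071141, -0.0015701 ,  0.0008299 , -0.00083447,  0.00036932,
        0.00098803]), 'joint_torque': array([ 4.96589510e-04, -4.96313953e+01, -3.88842452e+01,  7.02011772e-02,
        5.22627868e-02, -5.92598917e-05]), 'tcp_pos': array([ 0.16891164, -0.60110568,  0.22144955]), 'tool_rot': array([-3.13969018e+00, -2.30942451e-04,  2.73799667e-01]), 'wrist_force': array([1.21498332, 0.90673547, 0.42107189]), 'ft_torque': array([-0.03637837,  0.02247548,  0.01446827]), 'finger_force': 0.0, 'gripper_width': 0.08710456892725045}
scene {'intrinsics': array([[433.48151235,   0.        , 319.59769174],
       [  0.        , 433.48151235, 240.62381953],
       [  0.        ,   0.        ,   1.        ]]), 'k1': -0.10491867777583413, 'view': array([[-0.43667228, -0.89939736,  0.02004268,  0.20223697],
       [-0.59779841,  0.2734481 , -0.75356698,  0.36855012],
       [ 0.67227552, -0.34104329, -0.65706552,  0.79117866],
  
[... 383 characters left out ...]
7634705],
       [ 0.11999426, -0.03945074, -0.99199043,  1.33736007],
       [ 0.        ,  0.        ,  0.        ,  1.        ]])}
wrist {'intrinsics': array([[383.46624127,   0.        , 330.03887144],
       [  0.        , 383.46624127, 233.23075743],
       [  0.        ,   0.        ,   1.        ]]), 'k1': -0.041509007077822783, 'tool_from_camera': array([[-9.98608963e-04, -9.59663640e-01, -2.81148895e-01,
         7.82343157e-02],
       [ 9.99999211e-01, -1.17269296e-03,  4.50944754e-04,
        -1.55059039e-06],
       [-7.62456615e-04, -2.81148223e-01,  9.59664053e-01,
        -1.61926114e-01],
       [ 0.00000000e+00,  0.00000000e+00,  0.00000000e+00,
         1.00000000e+00]])}
```

View pics/s0.png

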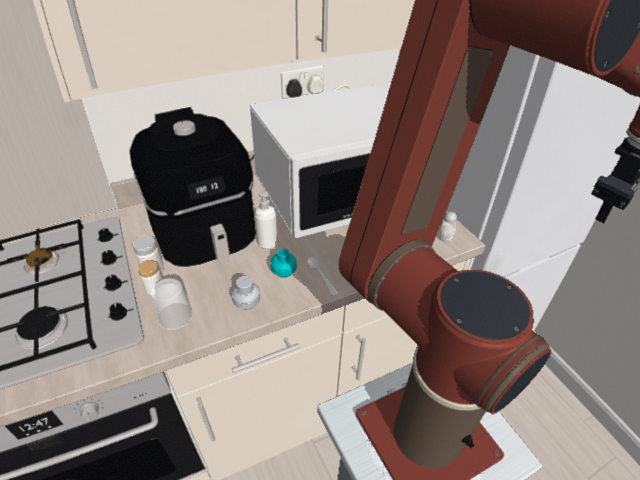

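View pics/t0.png

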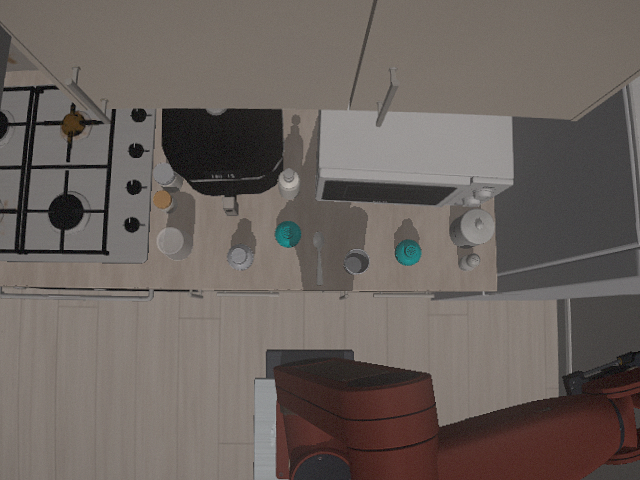

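The top view shows the grey lid (240,258), turquoise lids (288,234) and (407,252), the tin (357,262), the teaspoon (319,258), the tumbler (171,242), the canister (472,228) and the salt shaker (470,262). The grey lid is the only steel one, so it should be the strainer_top. I'll confirm that in an enlarged crop.

Run:
```python
from h import *
t=cv2.imread('pics/t0.png'); s=cv2.imread('pics/s0.png')
a=cv2.resize(t[215:290,205:290],None,fx=4,fy=4,interpolation=cv2.INTER_CUBIC)
b=cv2.resize(t[215:290,305:420],None,fx=4,fy=4,interpolation=cv2.INTER_CUBIC)[:,:400]
d=cv2.resize(s[240:315,140:340],None,fx=4,fy=4,interpolation=cv2.INTER_CUBIC)[:, :]
c=np.vstack([cv2.copyMakeBorder(np.hstack([a,b]),0,0,0,800-740,cv2.BORDER_CONSTANT),d]); cv2.imwrite('pics/c0.png',c)
c=cam('top')
for n,uv,z in[('strainer captop',(240,256),.074),('tin rim',(357,260),.105),('spoon',(319,258),0.005),('turq1',(288,232),.06),('turq2',(408,250),.06),('salt',(471,259),.09),('tumbler',(171,241),.093),('canister',(474,222),.125),('front edge',(319,290),0),('microL',(318,205),0),('soap',(289,180),.12)]:
    print(n,onz(c,uv,z).round(3))
```

```text
strainer captop [0.45  0.193 0.074]
tin rim [ 0.44  -0.091  0.105]
spoon [ 0.455 -0.004  0.005]
turq1 [0.513 0.076 0.06 ]
turq2 [ 0.471 -0.225  0.06 ]
salt [ 0.447 -0.378  0.09 ]
tumbler [0.483 0.36  0.093]
canister [ 0.534 -0.377  0.125]
front edge [ 0.372 -0.004  0.   ]
microL [ 0.595 -0.     0.   ]
soap [0.631 0.075 0.12 ]
```

View pics/c0.png

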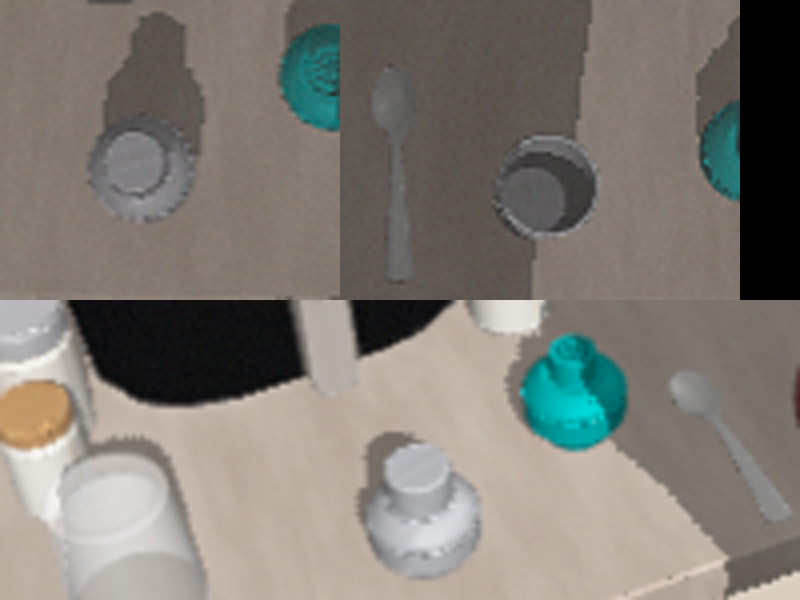

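The crop shows the steel lid with its cap (cap top at top-view (239,255)), the open tin (357,261), and the uncapped turquoise decoy. The grey lid is the target, so I'm moving over the tin for a close look.

Emit:
apply_moves(
  deltas=[
    [[0,0,-10,0,0,0.137,1],[0,0,-10,0,0,0.137,1],[16,-30,-1,0,0,0,1],[16,-30,-1,0,0,0,1],[16,-30,-1,0,0,0,1],[16,-30,-1,0,0,0,1],[16,-30,-1,0,0,0,1],[16,-30,-1,0,0,0,1],[16,-30,-1,0,0,0,1],[16,-30,-1,0,0,0,1],[16,-30,-1,0,0,0,1],[16,-30,-1,0,0,0,1],[16,-30,-1,0,0,0,1],[16,-30,-1,0,0,0,1],[16,-30,-1,0,0,0,1],[16,-30,-1,0,0,0,1],[16,-30,-1,0,0,0,1],[16,-30,-1,0,0,0,1],[16,-30,-1,0,0,0,1],[0,0,0,0,0,0,1]],
  ],
)

```text
clock: 2.6
tcp_pos: [0.4414, -0.0901, 0.2592]
tool_rot: [-3.141, 0.001, 0.003]
wrist_force: [-0.2, -0.6, 0.1]
gripper_width: 0.0869
finger_force: 0.0
```

Run:
```python
from h import *
s,im=grab('wrist','w1'); print(s['tcp_pos'].round(4),s['tool_rot'].round(4),s['joints'].round(2))
s,im=grab('wrist','w1b'); c=cam('wrist',s)
print(s['tcp_pos'].round(4), proj(c,[.44,-.091,.105]), proj(c,[.471,-.091,.105]))
```

```text
[ 0.4414 -0.0901  0.2592] [-3.141e+00  5.000e-04  3.100e-03] [-0.38 -0.23  1.91  0.    1.47  1.19]
[ 0.441  -0.0911  0.2592] [330.05388309 217.95880702] [330.09674227 181.57586712]
```

View pics/w1b.png

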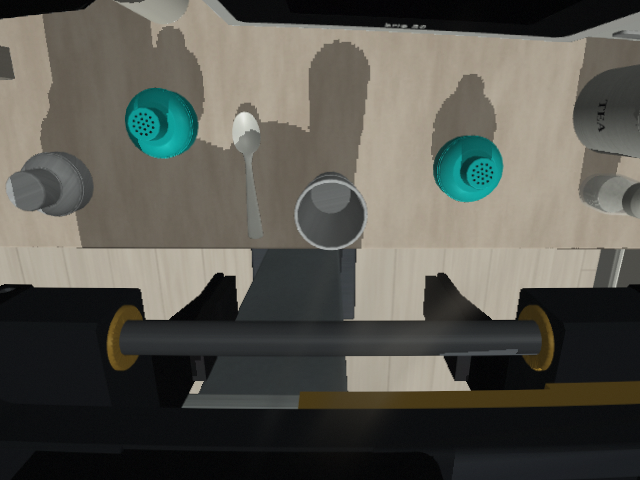

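The wrist view shows the tin rim as a ring centred near (331,212), spanning about 295–367 by 178–249. The steel strainer is at the left, around (50,185). I'll fit the rim by its bright ring, and the strainer's cap in the top view.

```bash
cat >> h.py <<'E'
def ring(g,c0,rmin,rmax):
    "ellipse through the brightest point on each radial line (robust: drop outliers)"
    a=np.linspace(0,2*np.pi,180,endpoint=False); rr=np.arange(rmin,rmax,.25)
    mx=(c0[0]+rr*np.cos(a)[:,None]).astype('f4'); my=(c0[1]+rr*np.sin(a)[:,None]).astype('f4')
    v=cv2.remap(g,mx,my,cv2.INTER_LINEAR).astype(float); i=v.argmax(1)
    P=np.stack([mx[range(180),i],my[range(180),i]],1)
    for _ in range(4):
        e=cv2.fitEllipse(P); d=np.hypot(*(P-e[0]).T); ang=np.deg2rad(e[2])
        q=(P-e[0])@np.array([[np.cos(ang),-np.sin(ang)],[np.sin(ang),np.cos(ang)]])
        k=np.abs(np.hypot(q[:,0]/e[1][0],q[:,1]/e[1][1])*2-1)<.05; P=P[k]
    return e,len(P)
E
python3 - <<'E'
from h import *
g=cv2.imread('pics/w1b.png',0); s=r.state(); c=cam('wrist',s)
e,n=ring(g,(331,212),30,40); print(e,n); print('tin wrist',onz(c,e[0],.105).round(4))
# check: scale of the ring diameter
print(np.linalg.norm(onz(c,np.add(e[0],[e[1][0]/2,0]),.105)-onz(c,np.subtract(e[0],[e[1][0]/2,0]),.105)))
t=cv2.imread('pics/t0.png',0); ct=cam('top')
e,n=ring(t,(356.7,261.5),8,15); print(e,n,'tin top',onz(ct,e[0],.105).round(4))
hsv=cv2.cvtColor(cv2.imread('pics/t0.png'),cv2.COLOR_BGR2HSV)
print('strainer top',onz(ct,(238.7,255.5),.074).round(4))
E
```

```text
((332.08843994140625, 214.17852783203125), (67.23823547363281, 73.7012939453125), 77.18341064453125) 156
tin wrist [ 0.4431 -0.0934  0.105 ]
0.05694733807025683
((357.6259460449219, 261.0933532714844), (24.46488380432129, 25.8768310546875), 73.34339904785156) 93 tin top [ 0.4377 -0.0927  0.105 ]
strainer top [0.4514 0.196  0.074 ]
```

Run:
```python
from h import *
g=cv2.imread('pics/w1b.png',0); c=cam('wrist',r.state())
print(g[170:190,331].tolist(), g[240:256,331].tolist()); print(g[212,290:302].tolist(),g[212,358:372].tolist())
for X in [(.441,-.092),(.446,-.092)]:
    for rad in (.031,.0285): print(X,rad,[proj(c,[X[0]+rad*a,X[1]+rad*b,.105]).round(1).tolist() for a,b in((1,0),(-1,0),(0,1),(0,-1))])
```

```text
[102, 95, 62, 64, 75, 102, 64, 64, 74, 117, 162, 170, 152, 101, 100, 101, 101, 101, 101, 103] [69, 68, 68, 69, 69, 69, 83, 127, 166, 165, 74, 55, 55, 55, 56, 56]
[100, 98, 98, 97, 121, 152, 160, 129, 76, 74, 76, 76] [55, 54, 55, 53, 52, 71, 128, 163, 162, 163, 167, 167, 167, 168]
(0.441, -0.092) 0.031 [[330.4, 180.1], [330.4, 251.2], [293.9, 216.6], [366.9, 216.6]]
(0.441, -0.092) 0.0285 [[330.4, 183.1], [330.4, 248.4], [296.8, 216.6], [364.0, 216.6]]
(0.446, -0.092) 0.031 [[330.4, 174.1], [330.4, 245.7], [293.7, 210.8], [367.1, 210.8]]
(0.446, -0.092) 0.0285 [[330.4, 177.1], [330.4, 243.0], [296.7, 210.8], [364.1, 210.8]]
```

Emit:
apply_moves(
  deltas=[
    [[1,-22,2,0,0,0,1],[1,-22,2,0,0,0,1],[1,-22,2,0,0,0,1],[1,-22,2,0,0,0,1],[1,-22,2,0,0,0,1],[1,-22,2,0,0,0,1],[1,-22,2,0,0,0,1],[1,-22,2,0,0,0,1],[1,-22,2,0,0,0,1],[0,-22,2,0,0,0,1],[0,-22,2,0,0,0,1],[0,-22,2,0,0,0,1],[0,-22,2,0,0,0,1],[0,0,0,0,0,0,1],[0,0,0,0,0,0,1]],
  ],
)

```text
clock: 4.58
tcp_pos: [0.4503, 0.1931, 0.2334]
tool_rot: [3.141, 0.0, -0.001]
wrist_force: [-1.1, -0.1, 0.7]
gripper_width: 0.0868
finger_force: 0.0
```

Run:
```python
from h import *
s,im=grab('wrist','w2'); c=cam('wrist',s); print(s['tcp_pos'].round(4),s['tool_rot'].round(4))
print(proj(c,[.4514,.196,.074]),proj(c,[.4514,.196,.038]))
b=cv2.imread('pics/w2.png'); cv2.imwrite('pics/w2c.png',cv2.resize(b[130:270,230:430],None,fx=4,fy=4,interpolation=cv2.INTER_CUBIC))
```

```text
[0.4503 0.1931 0.2334] [ 3.1409e+00  2.0000e-04 -1.1000e-03]
[326.66476791 214.25166858] [326.94448826 205.4080833 ]
```

View pics/w2c.png

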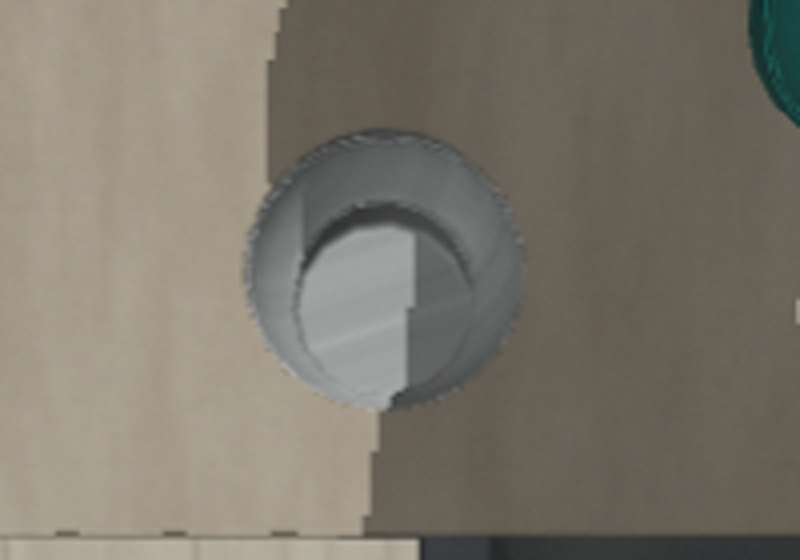

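The crop shows the cap disc centred at full-frame pixel (326.7,207.2) and the collar outline spanning u 291–361, v 162.5–232.5.

Run:
```python
from h import *
c=cam('wrist',r.state())
print(onz(c,(326.7,207.2),.074).round(4))
for x in(.452,.456,.460):
    P=lambda a,b,z:proj(c,[x+.033*a,.196+.033*b,z]).round(1).tolist()
    print(x,[P(1,0,.038),P(1,0,.016),P(-1,0,.038),P(0,1,.038),P(0,-1,.038)])
```

```text
[0.4576 0.196  0.074 ]
0.452 [[326.8, 169.9], [327.0, 167.2], [327.1, 238.0], [292.3, 204.9], [361.7, 204.7]]
0.456 [[326.8, 165.6], [327.0, 163.1], [327.1, 234.1], [292.2, 200.8], [361.8, 200.6]]
0.46 [[326.8, 161.2], [326.9, 159.0], [327.1, 230.1], [292.0, 196.6], [361.8, 196.4]]
```

Emit:
apply_moves(
  deltas=[
    [[5.5,-3,25,0,0,0,1],[0,0,25,0,0,0,1],[0,0,25,0,0,0,1],[0,0,25,0,0,0,1],[0,0,25,0,0,0,1],[0,0,25,0,0,0,1],[0,0,20,0,0,0,1],[0,0,15,0,0,0,1],[0,0,12,0,0,0,1],[0,0,8,0,0,0,1],[0,0,6,0,0,0,1],[0,0,0,0,0,0,1],[0,0,0,0,0,0,1]],
  ],
)

```text
clock: 6.25
tcp_pos: [0.456, 0.1974, 0.023]
tool_rot: [-3.141, -0.001, -0.0]
wrist_force: [-0.2, -0.1, 0.5]
gripper_width: 0.0867
finger_force: 0.0
```

Run:
```python
from h import *
s,im=grab('wrist','w3'); print(s['tcp_pos'].round(4),s['tool_rot'].round(4),s['wrist_force'].round(1))
b=cv2.imread('pics/w3.png'); cv2.imwrite('pics/w3c.png',b[:400])
```

```text
[0.456  0.1974 0.023 ] [-3.1414e+00 -8.0000e-04 -1.0000e-04] [-0.2 -0.1  0.5]
```

View pics/w3c.png

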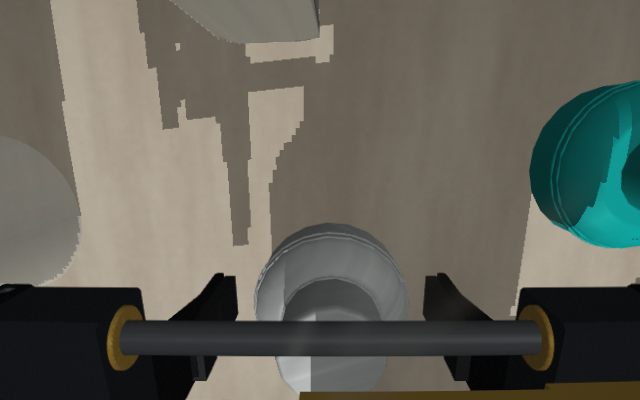

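The wrist view shows the lid collar at u 255–408, centred between the fingers (237 and 424). I'm closing the gripper.

Emit:
apply_moves(
  deltas=[
    [[0,0,0,0,0,0,0.8],[0,0,0,0,0,0,0.74],[0,0,0,0,0,0,0.7],[0,0,0,0,0,0,0.6],[0,0,0,0,0,0,0.5],[0,0,0,0,0,0,0.5],[0,0,0,0,0,0,0.5]],
  ],
)

```text
clock: 7.18
tcp_pos: [0.4557, 0.1972, 0.0226]
tool_rot: [3.142, -0.0, -0.0]
wrist_force: [-0.5, -0.7, 2.6]
gripper_width: 0.0653
finger_force: 30.0
```

Emit:
apply_moves(
  deltas=[
    [[0,0,-3,0,0,0,0.5],[0,0,-6,0,0,0,0.5],[0,0,-10,0,0,0,0.5],[0,0,-14,0,0,0,0.5],[0,0,-17,0,0,0,0.5],[0,0,-17,0,0,0,0.5],[0,0,-17,0,0,0,0.5],[0,0,-17,0,0,0,0.5],[0,0,-17,0,0,0,0.5],[0,0,-14,0,0,0,0.5],[0,0,-9,0,0,0,0.5],[0,0,-5,0,0,0,0.5],[0,0,-2,0,0,0,0.5],[0,0,0,0,0,0,0.5]],
  ],
)

```text
clock: 8.93
tcp_pos: [0.4554, 0.1972, 0.1702]
tool_rot: [3.141, 0.001, -0.0]
wrist_force: [-0.4, 0.8, -1.9]
gripper_width: 0.065
finger_force: 30.0
```

Emit:
apply_moves(
  deltas=[
    [[0,4,0,0,0,0,0.5],[0,8,0,0,0,0,0.5],[-1,13,0,0,0,0,0.5],[-1,17,0,0,0,0,0.5],[-1,20,0,0,0,0,0.5],[-1,20,0,0,0,0,0.5],[-1,20,0,0,0,0,0.5],[-1,20,0,0,0,0,0.5],[-1,20,0,0,0,0,0.5],[-1,20,0,0,0,0,0.5],[-1,20,0,0,0,0,0.5],[-1,20,0,0,0,0,0.5],[-1,20,0,0,0,0,0.5],[-1,20,0,0,0,0,0.5],[-1,18,0,0,0,0,0.5],[-1,14,0,0,0,0,0.5],[0,9,0,0,0,0,0.5],[0,4,0,0,0,0,0.5],[0,2,0,0,0,0,0.5],[0,0,0,0,0,0,0.5]],
  ],
)

```text
clock: 11.42
tcp_pos: [0.4416, -0.0915, 0.1705]
tool_rot: [-3.141, 0.0, 0.0]
wrist_force: [-0.1, -0.0, -2.1]
gripper_width: 0.0654
finger_force: 30.0
```

Run:
```python
from h import *
s,im=grab('scene','s4'); s,im2=grab('wrist','w4'); s,t=grab('top','t4'); s=r.state(); print(s['tcp_pos'].round(4),s['tool_rot'].round(4),s['gripper_width'])
c=cam('scene'); p=proj(c,[.442,-.092,.12]).astype(int); print(p)
q=proj(cam('top'),[.442,-.092,.12]).astype(int); print(q)
def crop(b,p,f): 
    b=cv2.copyMakeBorder(b,100,100,100,100,cv2.BORDER_CONSTANT); h=int(150/f); return cv2.resize(b[p[1]+100-h:p[1]+100+h,p[0]+100-h:p[0]+100+h],(300,300),interpolation=cv2.INTER_CUBIC)
v=np.hstack([crop(im,p,3),crop(t,q,3)])
w=cv2.resize(im2,(400,300)); v=np.vstack([v,cv2.copyMakeBorder(w,0,0,0,200,cv2.BORDER_CONSTANT)])
cv2.imwrite('pics/c4.png',v[...,::-1])
```

```text
[ 0.4416 -0.0914  0.1705] [-3.1415e+00  1.0000e-04  4.0000e-04] 0.06516857357018298
[358 235]
[358 258]
```

View pics/c4.png

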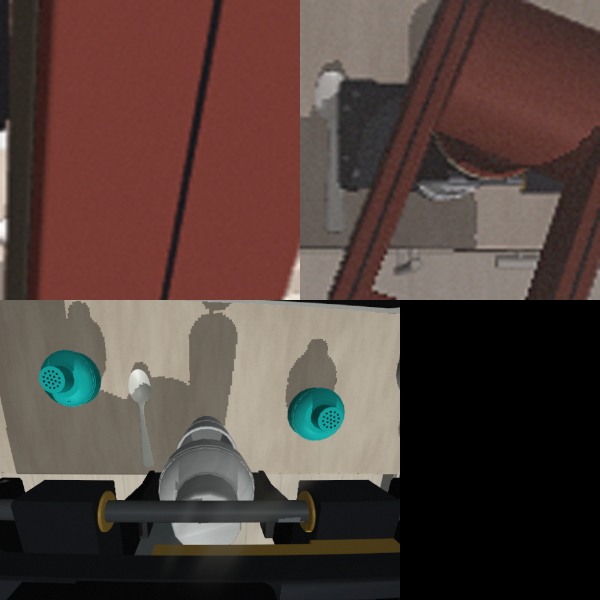

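The scene view is blocked by the arm. The wrist view shows the lid with its cap held between the fingers, and the tin's far rim just beyond it near (330,208). I'll check fore-aft alignment along that column.

```bash
python3 - <<'E'
from h import *
s=r.state(); c=cam('wrist',s); g=cv2.imread('pics/w4.png',0)
print({v:int(g[v,328]) for v in range(182,262)})
for x in(.440,.442,.444): print(x,proj(c,[x+.031,-.092,.105]).round(1),proj(c,[x+.0285,-.092,.105]).round(1),proj(c,[x+.0235,-.092,0]).round(1))
for x in(.441,.443,.445): print('collar far edge',x,[proj(c,[x+.033,-.0915,.148+z]).round(1).tolist() for z in(.016,.038)])
row=g[236]; print(row[285:302].tolist(),row[355:375].tolist())
E
cp pics/w4.png /dev/null
```

```text
{182: 105, 183: 104, 184: 105, 185: 97, 186: 63, 187: 63, 188: 63, 189: 64, 190: 65, 191: 70, 192: 93, 193: 105, 194: 65, 195: 67, 196: 67, 197: 67, 198: 67, 199: 66, 200: 67, 201: 83, 202: 130, 203: 165, 204: 178, 205: 177, 206: 142, 207: 105, 208: 108, 209: 108, 210: 107, 211: 106, 212: 108, 213: 108, 214: 109, 215: 109, 216: 108, 217: 109, 218: 110, 219: 110, 220: 108, 221: 103, 222: 83, 223: 69, 224: 67, 225: 66, 226: 67, 227: 69, 228: 67, 229: 69, 230: 70, 231: 82, 232: 107, 233: 92, 234: 74, 235: 89, 236: 107, 237: 89, 238: 89, 239: 92, 240: 96, 241: 99, 242: 102, 243: 102, 244: 102, 245: 103, 246: 103, 247: 103, 248: 103, 249: 106, 250: 105, 251: 106, 252: 106, 253: 108, 254: 108, 255: 108, 256: 108, 257: 110, 258: 110, 259: 110, 260: 109, 261: 111}
0.44 [331.3 205. ] [331.3 209.1] [330.9 188.2]
0.442 [331.3 201.8] [331.3 205.8] [330.9 185.9]
0.444 [331.3 198.5] [331.3 202.6] [330.9 183.6]
collar far edge 0.441 [[330.6, 225.9], [330.7, 240.3]]
collar far edge 0.443 [[330.6, 221.6], [330.7, 235.5]]
collar far edge 0.445 [[330.6, 217.3], [330.7, 230.7]]
[165, 139, 87, 60, 61, 61, 61, 62, 62, 62, 62, 63, 62, 61, 61, 68, 74] [110, 109, 102, 93, 89, 83, 77, 78, 77, 79, 80, 81, 82, 82, 82, 82, 83, 85, 112, 153]
```

Lid and tin agree within about 1 mm, so I'm lowering to just inside the mouth.

Emit:
apply_moves(
  deltas=[
    [[-0.5,0.5,3,0,0,0,0.5],[0,0,7,0,0,0,0.5],[0,0,8,0,0,0,0.5],[0,0,8,0,0,0,0.5],[0,0,7,0,0,0,0.5],[0,0,5,0,0,0,0.5],[0,0,3,0,0,0,0.5],[0,0,3,0,0,0,0.5],[0,0,3,0,0,0,0.5],[0,0,2,0,0,0,0.5],[0,0,0,0,0,0,0.5]],
  ],
)

```text
clock: 12.95
tcp_pos: [0.441, -0.0922, 0.1214]
tool_rot: [-3.141, 0.0, -0.0]
wrist_force: [0.0, 0.3, -2.6]
gripper_width: 0.0654
finger_force: 30.0
```

Emit:
apply_moves(
  deltas=[
    [[0,0,2,0,0,0,0.5],[0,0,2,0,0,0,0.5],[0,0,2,0,0,0,0.5],[0,0,0,0,0,0,0.5]],
  ],
)

```text
clock: 13.45
tcp_pos: [0.4409, -0.0922, 0.1153]
tool_rot: [-3.141, 0.0, -0.0]
wrist_force: [-0.7, -0.2, -1.5]
gripper_width: 0.0652
finger_force: 30.0
```

Emit:
apply_moves(
  deltas=[
    [[0,0,1,0,0,0,0.5],[0,0,1,0,0,0,0.5],[0,0,1,0,0,0,0.5],[0,0,0,0,0,0,0.5]],
  ],
)

```text
clock: 13.95
tcp_pos: [0.441, -0.0923, 0.1124]
tool_rot: [-3.142, 0.0, -0.0]
wrist_force: [-0.1, 0.3, -2.2]
gripper_width: 0.0657
finger_force: 30.0
```

Emit:
apply_moves(
  deltas=[
    [[0,0,0.5,0,0,0,0.5],[0,0,0.5,0,0,0,0.5],[0,0,0,0,0,0,0.5]],
  ],
)

```text
clock: 14.32
tcp_pos: [0.4412, -0.0923, 0.1118]
tool_rot: [3.142, -0.0, -0.0]
wrist_force: [-1.8, -0.2, 0.3]
gripper_width: 0.0651
finger_force: 30.0
```

Emit:
apply_moves(
  deltas=[
    [[0,0,0.5,0,0,0,0.5],[0,0,0,0,0,0,0.5]],
  ],
)

```text
clock: 14.58
tcp_pos: [0.4415, -0.0924, 0.1118]
tool_rot: [3.141, -0.001, -0.0]
wrist_force: [-1.7, 0.5, 5.2]
gripper_width: 0.0651
finger_force: 30.0
```

Run:
```python
from h import *
s,im=grab('wrist','w5'); s=r.state(); print(s['tcp_pos'].round(4),s['wrist_force'].round(1),s['ft_torque'].round(2))
cv2.imwrite('pics/c5.png',cv2.resize(im[170:350,230:430],None,fx=3,fy=3,interpolation=cv2.INTER_CUBIC)[...,::-1])
```

```text
[ 0.4415 -0.0924  0.1117] [-0.8  0.7  5.1] [0.21 0.36 0.04]
```

View pics/c5.png

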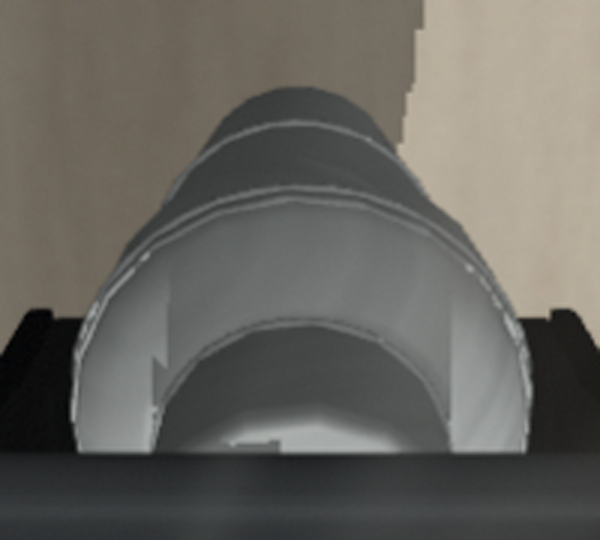

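The wrist crop shows the collar resting on the tin with the cap in place. Contact came up at a TCP height of 0.1117 m, where 0.1116 m was expected. Opening the gripper.

Emit:
apply_moves(
  deltas=[
    [[0,0,0,0,0,0,0.5],[0,0,0,0,0,0,0.8],[0,0,0,0,0,0,0.85],[0,0,0,0,0,0,1],[0,0,0,0,0,0,1],[0,0,0,0,0,0,1],[0,0,0,0,0,0,1]],
  ],
)

```text
clock: 15.5
tcp_pos: [0.4411, -0.0923, 0.111]
tool_rot: [-3.142, 0.0, -0.0]
wrist_force: [0.0, -0.2, 0.4]
gripper_width: 0.0866
finger_force: 0.0
```

Run:
```python
from h import *
s,im=grab('wrist','w6'); s=r.state(); print(s['tcp_pos'].round(4),s['wrist_force'].round(1),s['gripper_width'])
c=cam('wrist',s); g=cv2.imread('pics/w6.png',0)
print({v:int(g[v,328]) for v in range(195,322)})
for x in(.440,.442,.444): print(x,[round(proj(c,[x+a,-.092,z])[1],1) for a,z in((.033,.105),(.033,.127),(.0195,.137),(.0195,.163))])
b=g[235:300]; print('sides',[ (v,g[v,230:300].astype(int).tolist()[::2]) for v in (295,)])
```

```text
[ 0.4411 -0.0923  0.111 ] [ 0.2  0.9 -0.2] 0.08630176514079038
{195: 101, 196: 101, 197: 98, 198: 83, 199: 61, 200: 60, 201: 62, 202: 60, 203: 62, 204: 62, 205: 62, 206: 62, 207: 62, 208: 60, 209: 65, 210: 100, 211: 97, 212: 65, 213: 63, 214: 63, 215: 64, 216: 63, 217: 64, 218: 64, 219: 63, 220: 64, 221: 64, 222: 65, 223: 65, 224: 64, 225: 63, 226: 63, 227: 64, 228: 64, 229: 66, 230: 66, 231: 76, 232: 100, 233: 101, 234: 70, 235: 77, 236: 95, 237: 100, 238: 83, 239: 86, 240: 89, 241: 92, 242: 95, 243: 96, 244: 97, 245: 98, 246: 98, 247: 98, 248: 99, 249: 99, 250: 99, 251: 101, 252: 102, 253: 102, 254: 102, 255: 103, 256: 103, 257: 103, 258: 104, 259: 103, 260: 104, 261: 106, 262: 104, 263: 106, 264: 106, 265: 107, 266: 108, 267: 108, 268: 108, 269: 108, 270: 110, 271: 110, 272: 110, 273: 111, 274: 107, 275: 106, 276: 98, 277: 88, 278: 102, 279: 93, 280: 65, 281: 64, 282: 63, 283: 65, 284: 64, 285: 66, 286: 65, 287: 66, 288: 66, 289: 65, 290: 66, 291: 66, 292: 66, 293: 66, 294: 66, 295: 66, 296: 66, 297: 66, 298: 65, 299: 66, 300: 65, 301: 67, 302: 67, 303: 66, 304: 66, 305: 66, 306: 71, 307: 77, 308: 80, 309: 86, 310: 96, 311: 108, 312: 121, 313: 139, 314: 157, 315: 166, 316: 164, 317: 164, 318: 163, 319: 162, 320: 134, 321: 68}
0.44 [np.float64(227.2), np.float64(241.8), np.float64(283.2), np.float64(316.1)]
0.442 [np.float64(222.9), np.float64(237.0), np.float64(278.3), np.float64(310.5)]
0.444 [np.float64(218.6), np.float64(232.2), np.float64(273.5), np.float64(304.8)]
sides [(295, [12, 11, 12, 22, 105, 104, 105, 104, 104, 104, 103, 100, 135, 89, 99, 103, 106, 110, 114, 119, 121, 122, 125, 127, 128, 118, 93, 96, 100, 98, 82, 85, 54, 54, 56])]
```

The lines match a seated collar: collar top at 237, cap rim at 279 and cap top at 311, all predicted for x = 0.442. I'm rising to the cap and gripping its side.

Emit:
apply_moves(
  deltas=[
    [[0,0,-4,0,0,0,1],[0,0,-8,0,0,0,1],[0,0,-10,0,0,0,1],[0,0,-8,0,0,0,1],[1,0,-4,0,0,0,1],[0,0,0,0,0,0,0.8],[0,0,0,0,0,0,0.7],[0,0,0,0,0,0,0.6],[0,0,0,0,0,0,0.52],[0,0,0,0,0,0,0.48],[0,0,0,0,0,0,0.46],[0,0,0,0,0,0,0.44],[0,0,0,0,0,0,0.4],[0,0,0,0,0,0,0.3],[0,0,0,0,0,0,0.3]],
  ],
)

```text
clock: 17.42
tcp_pos: [0.4421, -0.0923, 0.145]
tool_rot: [3.142, 0.0, -0.0]
wrist_force: [0.2, -0.2, -0.5]
gripper_width: 0.0384
finger_force: 30.0
```

Emit:
apply_moves(
  deltas=[
    [[0,0,-1,0,0,0,0.3],[0,0,-2,0,0,0,0.3],[0,0,-3,0,0,0,0.3],[0,0,-4,0,0,0,0.3],[0,0,-4,0,0,0,0.3],[0,0,-4,0,0,0,0.3],[0,0,-4,0,0,0,0.3],[0,0,-4,0,0,0,0.3],[0,0,-6,0,0,0,0.3],[0,0,-10,0,0,0,0.3],[0,0,-12,0,0,0,0.3],[0,0,-14,0,0,0,0.3],[0,0,-12,0,0,0,0.3],[0,0,-10,0,0,0,0.3],[0,0,-6,0,0,0,0.3],[0,0,-3,0,0,0,0.3],[0,0,-1,0,0,0,0.3],[0,0,0,0,0,0,0.3],[0,0,0,0,0,0,0.3]],
  ],
)

```text
clock: 19.8
tcp_pos: [0.4419, -0.0922, 0.2446]
tool_rot: [-3.141, 0.001, -0.0]
wrist_force: [-0.8, 0.4, -0.6]
gripper_width: 0.0386
finger_force: 30.0
```

Run:
```python
from h import *
s,im=grab('wrist','w7'); s=r.state(); print(s['tcp_pos'].round(4),s['wrist_force'].round(1),s['gripper_width'])
c=cam('wrist',s); P=[.442,-.0923]
print('expect neck top, collar far, collar L/R',proj(c,[*P,.157]).round(1),proj(c,[P[0]+.033,P[1],.127]).round(1),proj(c,[P[0],P[1]+.033,.127]).round(1),proj(c,[P[0],P[1]-.033,.127]).round(1))
```

```text
[ 0.4419 -0.0922  0.2447] [ 0.5 -0.4 -0.8] 0.03894903673455714
expect neck top, collar far, collar L/R [330.5 240.2] [330.4 185.1] [286.8 228.4] [374.  228.3]
```

View pics/w7.png

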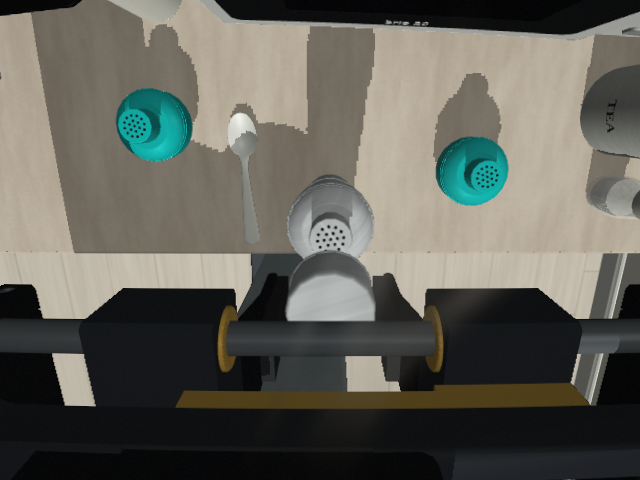

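The wrist view shows the strainer seated in the tin, with its neck at (330,237) and its collar at u 288–373 as predicted. The cap is held mouth down above it, raised 100 mm.

```bash
python3 -c "
from workcell import r
print(r.sign_off())"
```

```text
the job is handed in; nothing more can be done
None
```

The strainer top is home on the tin and the cap is held mouth down and still, about 10 cm above its seat; the job was handed in at about 20 s, and the sign-off returned no verdict.

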